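Hook down an insect hotel's roof and tuck in its rain flashing

TASK

Finish the roof of the insect hotel. First fold the steel hasp down until it lies flat over its staple, so the roof cannot shift; then slide the flat flange of the aluminium rain flashing up under the lowest row of shingles, without lifting them, until it meets the strip of wood beneath them, square to the row and with neither end sticking out past the sides of the roof. Finish while holding: keep the flashing pressed firmly down, flat on the roof board, ready for it to be fixed, and leave everything else on the table where it is.

Things in the scene. Friction and masses are not known exactly. Their poses are not given: they have to be found in the camera images.
- home_line (a point): Fixed point on the roof board's top face: middle of the line where the flange's free edge ends up, at the foot of the hidden tilting fillet. Axes: x straight down the slope to the eaves (pitch 0.21 rad), y along the eaves, z square out of the board. Bare board from x=+34 to +92 mm (eaves edge), covered by the lowest shingles from 0 to +34 mm; board 230 mm wide, y -115 to +115.
- hotel: Insect hotel, about 250 mm square on plan, roof pitched 12 degrees with its eaves on the side away from the robot; fastened to the bench. Origin on the bench under its middle. At its high side (home_line x=-118 mm) a back board 210 mm wide and 19 mm thick stands 262 mm above the bench, some 45 mm above the ridge board.
- roof: Fixed parts on the roof board, origin and axes as home_line: tilting fillet (wooden strip, 8 mm high, x -12 to 0, full width, stops the flange), second row of shingles (top 22 mm above the board, x -60 to -8), ridge board (24 mm high, x -118 to -52) and the hasp's steel staple.
- lap_edge (a point): Middle of the lower (butt) edge of the lowest row of shingles, on its underside: at x=+34, y=0, z=+8 mm from home_line when the row rests, so the gap over the board is 8 mm. Three cedar shingles side by side, 75 mm wide and 7 mm thick, across the whole roof.
- course (a joint): Angle (rad) by which the lowest row of shingles is lifted: 0 resting, growing as its lower edge is raised. It hinges along y, 46 mm up the slope from its lower edge, and springs back when let go.
- hasp (a joint): Angle (rad) of the steel hasp: 0 = closed, flat on the ridge board with its slot over the staple; it grows as the strap is raised towards the back board (limit 1.5). A stiff hinge: it stays where it is left; 1 to 2 N on its tip moves it.
- hasp_hinge (a point): The hasp's hinge line on the front of the back board, fixed at x=-112, y=0, z=+28 mm from home_line, with home_line's axes; the hinge runs along y. Closed, the strap points along +x.
- hasp_tip (a point): Middle of the upper face of the hasp's solid end, the place to push, 52 mm from the hinge; x from hinge to end, z square to the strap. Strap 62 mm long, 28 wide, 3 thick; solid from 42 to 62 mm from the hinge, slot from 26 to 42 mm for the wire staple at 34 mm, which stands 13 mm above the closed strap. Closed, its upper face is 27 mm above the roof board.
- rib (a point): Centre of the flashing's upright rib, half-way up: 15 mm above the underside, 79 mm from the flange's free edge, 5 mm from the rib's outer face. Rib 10 mm thick, 180 mm long, 30 mm high from the underside, gripped from above across its 10 mm. x from flange to rib (down the slope when fitted), y along the rib, z up.
- edge_left (a point): The flange's free edge at the +y corner, on the underside (x=-79, y=+90, z=-15 mm from rib).
- edge_right (a point): The flange's free edge at the -y corner, on the underside (x=-79, y=-90, z=-15 mm from rib).
- heel_left (a point): The flashing's underside at the rib's outer +y corner (x=+5, y=+90, z=-15 mm from rib).
- heel_right (a point): The flashing's underside at the rib's outer -y corner (x=+5, y=-90, z=-15 mm from rib).
- flashing: The rain flashing: one stiff piece of folded aluminium, about 0.15 kg, a flat flange 84 x 180 x 3 mm with an upright rib along its lower long edge. Starts flat on the bench to the robot's right, flange towards the robot. Origin on the underside, 15 mm below rib, same axes.
- deck: The roof board, 12 mm plywood; origin and axes as home_line.
- glue_gun: Bystander: blue glue gun on its plywood stand with an orange cup, 170 x 75 mm, 160 mm high; origin under the stand's middle.
- pencil_pot: Bystander: cardboard pot of pencils, 80 mm across, 175 mm high; origin under its middle.
- tube_pot: Bystander: cardboard pot of paper tubes, 66 mm across, 135 mm high; origin under its middle.
- glue_bottle: Bystander: white glue bottle, 54 mm across, 150 mm high; origin under its middle.
- cork_a: Bystander: cork standing on end, 24 mm across, 45 mm high; origin under its middle.
- cork_b: Bystander: a second such cork.
- spare_shingle: Bystander: spare cedar shingle lying flat, 100 x 74 x 8 mm; origin under its middle.
- tape: Bystander: roll of masking tape lying flat, 90 mm across, 24 mm high; origin under its middle.

How it is judged (in metres and radians):
On the way, in this order (a step that is already met when the one before it is completed fails the run):
1. the hasp is folded down flat over its staple (value of joint hasp below 0.08 rad), for 0.2 s.
2. the whole flange edge is in under the lowest shingles, between the roof's sides (x of each of edge_left, edge_right in the frame of home_line below 0.024 m and z of edge_left in the frame of home_line between -0.004 and 0.006 m and z of edge_right in the frame of home_line between -0.004 and 0.006 m and y of rib in the frame of home_line between -0.025 and 0.025 m), for 0.1 s.
At the end, for the whole second after the job is handed in: Hasp below 0.08 rad; both flange corners within 9 mm of the fillet and 5 mm of the board; heel within 3 mm of the board, parallel within 0.05 rad, centred within 25 mm; shingles lifted under 0.04 rad; fingers on the flashing, pressing it on the board with over 4 N, at rest (x of edge_left in the frame of home_line between -0.004 and 0.009 m and z of each of edge_left, edge_right in the frame of home_line below 0.005 m and x of edge_right in the frame of home_line between -0.004 and 0.009 m and z of heel_left in the frame of home_line between -0.003 and 0.003 m and z of heel_right in the frame of home_line between -0.003 and 0.003 m and angle between the z axis of rib and the z axis of home_line, either way round below 0.05 rad and y of rib in the frame of home_line between -0.025 and 0.025 m and contact force between flashing and deck above 4 N and contact force between the fingers and flashing above 2 N and value of joint course below 0.04 rad and value of joint hasp below 0.08 rad and linear speed of flashing below 0.01 m/s); the arm keeps its last pose, push and grip.
It fails at once if the lowest shingles are lifted: their lower edge raised more than about 5 mm (value of joint course above 0.11 rad).
It fails at once if a bystander is moved more than 30 mm (distance of any of glue_gun, pencil_pot, tube_pot, glue_bottle, cork_a, cork_b, spare_shingle, tape from where it was at the start of the episode above 0.03 m).
It also fails if it takes over 59 s, if anything falls off the work surface, if the arm or the gripper's body presses on something with over 40 N, if the wrist force passes 120 N, or if a joint passes its speed limit or range.

ROBOT

A 6-joint arm with a two-finger parallel gripper is mounted at the origin on the work surface. World frame = base frame: x ahead of the robot, y to its left, z up, the work surface at z = 0. Lengths are in mm, angles in rad, forces in N, time in s.
With the tool pointing down it reaches from about 275 to 750 mm from the base axis. Payload 10.2 kg.
Tool frame: the origin (TCP) lies at the very end of the fingers, on their centre line; the grasp point (between the pads) lies 19 mm behind it; z points along the fingers, y is the line along which they close (so a half turn about z gives the same grasp; the last joint's range is limited). The gripper opens to 88 mm and grips with 3 to 60 N. Pads are 18 mm wide; open, the fingers measure 123 mm over their backs; the gripper's body (75 mm by 187 mm) begins 45 mm behind the grasp point.
Start: joints at [-1.572, 0.313, 1.498, -0, 1.331, -0.223], TCP at [115.479, -512.148, 238.72] pointing down, gripper open.
Joint ranges: [-2.94, 2.94], [-0.97, 2.17], [0.19, 2.56], [-1.23, 4.37], [0.02, 3.11], [-2.88, 2.88]. Speed limits (rad/s): [2.39, 2.39, 3.01, 3.14, 3.14, 3.14].

INTERFACE

Orientations are given as a unit quaternion [w, x, y, z].
In Python, from station import r, get_image, camera_model gives the robot as it stands.
- The arm moves only by the tool move_arm, never from a script. Its argument "moves" is a list of rows, each a list of 6 numbers: the shift along the tool's x, y, z in cm, then the turn, a rotation vector about the tool's x, y, z in units of 6 degrees (1.0 is 6 degrees). In form: [[dx, dy, dz, wx, wy, wz], ...]. A call has 1 to 5 rows; each row shifts and turns the commanded pose from where the row before left it, along the tool's axes as they then stand; what a row does not reach is not made up. A row lasts 1/12 s, in which the tool goes at most 41.7 mm and 7.16 degrees, less where a joint would pass 70% of its speed; a pose out of reach is approached as far as the arm can. A call with a gripper value outside its range is refused whole. "hand" is the gripper command: -1 is shut, 1 is fully open, values between are in proportion, set as the call begins (left out, the last holds). The fingers move at their own pace and stop on an object; the grip force is fixed at half the most. Time passes only in rows, so rows that do not move let the fingers close. It gives the time, the measured TCP pose, the force, the opening and the grip force at its end, in the units of the state.
- r.get_obs(): the state, without advancing time (a new reading comes with each control period).
- get_image(name): name is "side" or "top" or "wrist"; returns the picture (400x640x3 uint8, red, green, blue); there is no depth.
- camera_model(name): a dict with "mtx" (3x3 intrinsics, pixels), "k1" (the pictures are not rectified: a ray, as slopes to the right and down, at radius r is drawn at 1 + k1 r^2 times it, then the intrinsics apply), "eye" and "orientation" of the camera in the world. Camera axes: x right, y down, z forward; pixel columns grow to the right and rows downward; lengths in mm; the calibration is good to about 2 mm. A picture is of the moment at which its call begins: read the wrist's pose just before it. camera_model takes no time and is no camera call; for the wrist camera it gives the pose at the moment of the call.
- r.hand_in(): hands the job in; it is judged then, once.
The state is a dict: "t": time; "qpos": joint angles; "qd": joint speeds; "effort": joint torques, N m; "tcp_pos": TCP position; "ee_rot": TCP orientation; "contact_force": force on the tool from outside, world axes, zero at the start; "wrist_torque": the same for the moment, N m; "opening": opening from 0.0 (shut) to 1.0 (fully open); "finger_force": force on a finger pad.
Only numpy, scipy, OpenCV 4.12 (cv2) and the standard library are available. Lean on these libraries where they do the work, as an engineer would, in place of code of your own. Each camera call takes 0.05 s, during which the arm holds its last target. There are 200 camera calls.

## Working session

There is one attempt and no reset: what is moved stays moved. The work goes in short steps, Python scripts to look and compute and a tool call to move; the robot and the scene stay as the last step left them, time stands still between calls to the robot, and variables do not carry over. Pictures are saved under pics/ and viewed, at most 10 in all, crops included, and the job is handed in when it is done.

Besides the shell and the picture viewer there is one more tool, called after ">>>" as name([rows], argument=value, ...), one row to a line, values as JSON. move_arm: Moves the arm, as the interface text tells. Its arguments: {"type":"object","properties":{"moves":{"type":"array","items":{"type":"array","items":{"type":"number"}}},"hand":{"type":"number"}},"required":["moves"]}

```bash
ls; mkdir -p pics
python3 - <<'E'
from station import r,get_image,camera_model
import cv2
o=r.get_obs();print(o)
for n in ["side","top","wrist"]:
    print(n,camera_model(n)); cv2.imwrite(f"pics/{n}0.png",get_image(n)[:,:,::-1])
E
```

```text
pics
{'t': 0.0, 'qpos': array([-1.57239087e+00,  3.13432782e-01,  1.49843291e+00, -9.45203792e-06,
        1.33101004e+00, -2.23404854e-01]), 'qd': array([ 0.00262385,  0.00031557,  0.001052  , -0.00015183, -0.00058283,
       -0.00059823]), 'effort': array([ 9.87452586e-04, -4.02213013e+01, -2.52270502e+01,  6.94954768e-02,
        3.52516375e-02, -9.03527280e-05]), 'tcp_pos': array([ 115.48164915, -511.88570163,  238.17145651]), 'ee_rot': array([-6.37998547e-04,  9.93855995e-01,  1.10679038e-01,  6.74597006e-05]), 'contact_force': array([0.63923498, 0.17304034, 0.15402191]), 'wrist_torque': array([ 0.01839952, -0.00958938, -0.00730558]), 'finger_force': 0.0, 'opening': 1.000923380925133}
side {'mtx': array([[363.83674874,   0.        , 321.49280637],
       [  0.        , 363.83674874, 203.86191572],
       [  0.        ,   0.        ,   1.        ]]), 'k1': 0.018386848896366593, 'eye': array([499.55160796, 831.10796224, 862.29214327]), 'orientation': array([ 0.01755131, -0.01876713,  0.91020017, -0.41337078])}
top {'mtx': array([[374.42912325,   0.        , 324.2670502 ],
       [  0.        , 374.42912325, 203.40648497],
       [  0.        ,   0.        ,   1.        ]]), 'k1': -0.08964161618960514, 'eye': array([ 340.48436449,    2.92654532, 1156.98815614]), 'orientation': array([-0.07364981,  0.70361758, -0.7026977 ,  0.07559075])}
wrist {'mtx': array([[345.33302888,   0.        , 316.3848205 ],
       [  0.        , 345.33302888, 196.8698241 ],
       [  0.        ,   0.        ,   1.        ]]), 'k1': -0.03717569157025016, 'eye': array([ 179.58990385, -496.95484377,  383.33904685]), 'orientation': array([ 0.1009295 ,  0.77463625, -0.61896158, -0.08147686])}
```

View pics/top0.png

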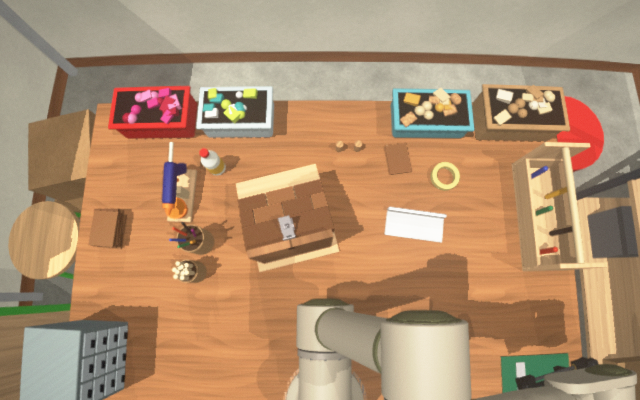

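View pics/side0.png

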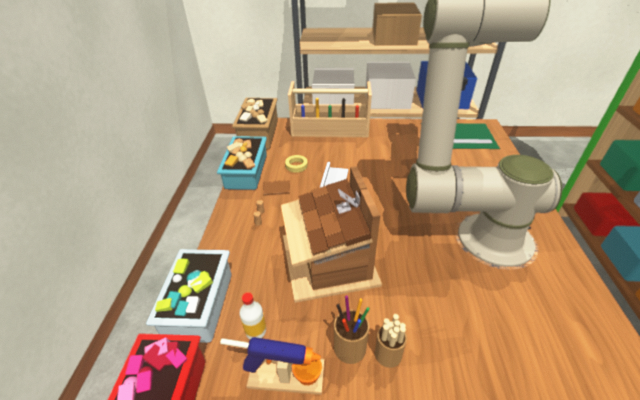

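```bash
python3 - <<'E'
import cv2,numpy as np
t=cv2.imread("pics/top0.png")[158:273,230:345]; s=cv2.imread("pics/side0.png")[165:300,275:390]
f=lambda a:cv2.resize(a,None,fx=3.4,fy=3.4,interpolation=cv2.INTER_CUBIC)
t,s=f(t),f(s); m=np.zeros((s.shape[0],t.shape[1]+s.shape[1],3),np.uint8); m[:t.shape[0],:t.shape[1]]=t; m[:,t.shape[1]:]=s
print(m.shape,t.shape);cv2.imwrite("pics/mos.png",m)
E
cat > h.py <<'E'
import numpy as np,cv2
from scipy.spatial.transform import Rotation as R
def rot(q): return R.from_quat(np.r_[q[1:],q[0]])
def ray(m,px):
    d=(np.array(px,float)-m["mtx"][:2,2])/m["mtx"][0,0]; u=d.copy()
    for _ in range(20): u=d/(1+m["k1"]*(u@u))
    return m["eye"],rot(m["orientation"]).apply(np.r_[u,1])
def onz(m,px,z):
    e,d=ray(m,px); return e+d*(z-e[2])/d[2]
def proj(m,P):
    c=rot(m["orientation"]).inv().apply(np.atleast_2d(P)-m["eye"]); u=c[:,:2]/c[:,2:]
    return u*(1+m["k1"]*(u**2).sum(1,keepdims=True))*m["mtx"][0,0]+m["mtx"][:2,2]
def tri(m1,p1,m2,p2):
    A=[];b=[]
    for m,p in((m1,p1),(m2,p2)):
        e,d=ray(m,p); d/=np.linalg.norm(d); M=np.eye(3)-np.outer(d,d); A.append(M); b.append(M@e)
    A=np.vstack(A);b=np.hstack(b); x,res,*_=np.linalg.lstsq(A,b,rcond=None); return x,np.sqrt(res)
E
```

```text
(459, 782, 3) (391, 391, 3)
```

View pics/mos.png

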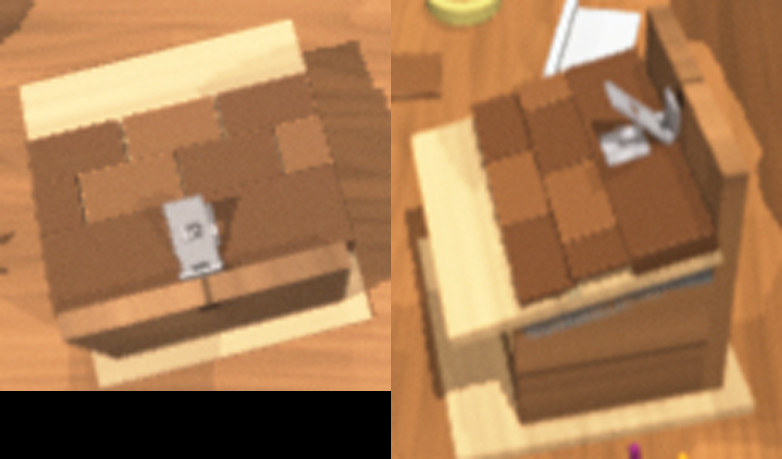

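Run:
```python
from h import *
from station import camera_model
T=camera_model("top");S=camera_model("side")
t=lambda p:(np.array(p)+.5)/3.4-.5+[230,158]
s=lambda p:(np.array(p)-[391,0]+.5)/3.4-.5+[275,165]
P={}
for n,a,b in [("eaveL",(21,88),(447,338)),("eaveR",(291,19),(413,137)),("lapL",(30,139),(521,303)),("lapR",(305,73),(473,101)),
 ("tipL",(164,206),(627,80+62)),]:
    x,e=tri(T,t(a),S,s(b)); P[n]=x; print(n,x.round(1),e.round(1))
d=P["eaveL"]-P["eaveR"]; yaw=np.arctan2(-d[0],d[1]); print("yaw",yaw,np.linalg.norm(d))
Rh=R.from_euler("ZY",[yaw,.21])
mid=(P["eaveL"]+P["eaveR"])/2; home=mid-Rh.apply([92,0,0]); print("home",home)
for n in P: print(n,Rh.inv().apply(P[n]-home).round(1))
import cv2
im=cv2.imread("pics/top0.png"); hsv=cv2.cvtColor(im,cv2.COLOR_BGR2HSV)
m=((hsv[...,1]<50)&(hsv[...,2]>150)).astype(np.uint8); m[:195]=0;m[255:]=0;m[:,:375]=0;m[:,460:]=0
c=max(cv2.findContours(m,0,2)[0],key=cv2.contourArea); print(cv2.contourArea(c),cv2.minAreaRect(c)); q=cv2.approxPolyDP(c,4,True)[:,0]; print(q)
for p in q: print(p,onz(T,p,3).round(1),onz(T,p,30).round(1))
cv2.imwrite("pics/fl.png",cv2.resize(im[195:255,375:460],None,fx=8,fy=8,interpolation=cv2.INTER_CUBIC))
```

```text
eaveL [614.7 247.7 149.1] [1.9]
eaveR [671.4  25.9 150.8] [1.]
lapL [563.1 232.5 173.6] [2.3]
lapR [617.   13.7 182.5] [0.4]
tipL [493.1 117.7 233.1] [10.7]
yaw 0.2499673357570618 228.9949900849115
home [555.85321158 114.53603574 169.11498144]
eaveL [ 92.2 114.5  -0.9]
eaveR [  91.8 -114.5    0.9]
lapL [ 34.4 112.5  12. ]
lapR [  30.8 -112.9   20.2]
tipL [-72.1  18.6  50. ]
1544.5 ((414.41998291015625, 224.05996704101562), (58.26559829711914, 28.284271240234375), 8.13010311126709)
[[388 208]
 [385 234]
 [441 241]
 [444 214]]
[388 208] [ 573.7 -201.1    3. ] [ 568.3 -196.4   30. ]
[385 234] [ 491.2 -189.     3. ] [ 487.7 -184.5   30. ]
[441 241] [ 468.9 -364.3    3. ] [ 465.9 -355.7   30. ]
[444 214] [ 554.5 -379.2    3. ] [ 549.5 -370.3   30. ]
```

View pics/wrist0.png

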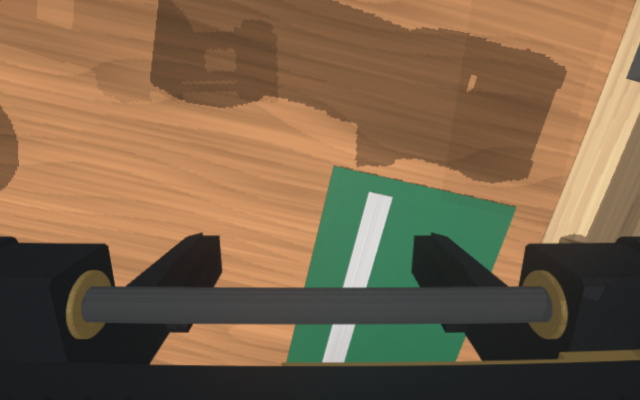

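```bash
cat >> h.py <<'E'
yaw=.25; home=np.array([555.9,114.5,169.1]); Rh=R.from_euler("ZY",[yaw,.21])
Rhasp=Rh*R.from_euler("X",np.pi)          # tool x=home x, z=-home z
def H(p): return home+Rh.apply(p)
def plan(o,p,Rt,n=None):
    """rows (cm, 6deg units) from pose o to (p,Rt): straight line, even turn"""
    R0=rot(o["ee_rot"]); w=(R0.inv()*Rt).as_rotvec(); d=p-o["tcp_pos"]
    n=n or int(np.ceil(max(np.linalg.norm(d)/38,np.degrees(np.linalg.norm(w))/7,1)))
    print("n",n,"rotrow",(w/n/np.radians(6)).round(2))
    for k in range(n): print((R0*R.from_rotvec(w*k/n)).inv().apply(d/n/10).round(2),end=" ")
    print()
E
python3 - <<'E'
from h import *
from station import camera_model,r
T=camera_model("top");S=camera_model("side")
hg=H([-112,0,28])
for m,px in ((T,(np.array([185,201])+.5)/3.4-.5+[230,158]),(S,(np.array([608+0,88])-[391,0])/3.4+[275,165])):
    e,d=ray(m,px); e=Rh.inv().apply(e-home);d=Rh.inv().apply(d); p=e-d*e[1]/d[1]; print(p,)
for th in (0,.4,.8,1.1,1.3):
    for y in(-14,14):
      p=H(np.array([-112+62*np.cos(th),y,28+62*np.sin(th)]))
      print(th,y,((proj(T,p)[0]-[230,158])*3.4).round(),((proj(S,p)[0]-[275,165])*3.4+[391,0]).round())
p=H([-112,0,28]);print(((proj(T,p)[0]-[230,158])*3.4).round(),((proj(S,p)[0]-[275,165])*3.4+[391,0]).round())
o=r.get_obs()
plan(o,H([-80,0,130]),Rhasp)
E
```

```text
[-64.55297847   0.          49.63795905]
[-7.70769181e+01  1.13686838e-13  8.54317889e+01]
0 -14 [202. 189.] [585. 140.]
0 14 [166. 198.] [593. 163.]
0.4 -14 [199. 182.] [585. 116.]
0.4 14 [162. 191.] [593. 139.]
0.8 -14 [199. 189.] [597.  92.]
0.8 14 [161. 198.] [605. 115.]
1.1 -14 [201. 202.] [613.  76.]
1.1 14 [163. 211.] [622.  99.]
1.3 -14 [204. 214.] [626.  67.]
1.3 14 [165. 224.] [635.  90.]
[201. 268.] [664. 128.]
n 20 rotrow [-0.   -0.1  -0.01]
[ 2.58 -2.56 -0.37] [ 2.58 -2.56 -0.4 ] [ 2.58 -2.56 -0.43] [ 2.58 -2.55 -0.45] [ 2.58 -2.55 -0.48] [ 2.58 -2.55 -0.51] [ 2.57 -2.54 -0.54] [ 2.57 -2.54 -0.56] [ 2.57 -2.53 -0.59] [ 2.57 -2.53 -0.62] [ 2.56 -2.53 -0.65] [ 2.56 -2.52 -0.67] [ 2.56 -2.52 -0.7 ] [ 2.55 -2.52 -0.73] [ 2.55 -2.51 -0.76] [ 2.54 -2.51 -0.78] [ 2.54 -2.5  -0.81] [ 2.53 -2.5  -0.84] [ 2.53 -2.5  -0.86] [ 2.52 -2.49 -0.89]
```

>>> move_arm([
  [2.58, -2.56, -0.4, 0, -0.1, -0.01],
  [2.58, -2.56, -0.4, 0, -0.1, -0.01],
  [2.58, -2.56, -0.43, 0, -0.1, -0.01],
  [2.58, -2.55, -0.45, 0, -0.1, -0.01],
  [2.58, -2.55, -0.48, 0, -0.1, -0.01],
], hand=-1)

```text
t: 0.57
tcp_pos: [213.8, -357.1, 257.6]
ee_rot: [0.003, 0.993, 0.113, -0.026]
contact_force: [0.3, -0.4, 0.3]
opening: 0.646
finger_force: 0.0
```

>>> move_arm([
  [2.58, -2.55, -0.51, 0, -0.1, -0.01],
  [2.57, -2.54, -0.54, 0, -0.1, -0.01],
  [2.57, -2.54, -0.56, 0, -0.1, -0.01],
  [2.57, -2.53, -0.59, 0, -0.1, -0.01],
  [2.57, -2.53, -0.62, 0, -0.1, -0.01],
])

```text
t: 0.98
tcp_pos: [311.9, -203.9, 276.6]
ee_rot: [0.006, 0.992, 0.116, -0.052]
contact_force: [0.5, -0.2, -0.3]
opening: 0.267
finger_force: 0.0
```

>>> move_arm([
  [2.56, -2.53, -0.65, 0, -0.1, -0.01],
  [2.56, -2.52, -0.67, 0, -0.1, -0.01],
  [2.56, -2.52, -0.7, 0, -0.1, -0.01],
  [2.55, -2.52, -0.73, 0, -0.1, -0.01],
  [2.55, -2.51, -0.76, 0, -0.1, -0.01],
])

```text
t: 1.4
tcp_pos: [410.3, -50.7, 295.4]
ee_rot: [0.009, 0.99, 0.118, -0.078]
contact_force: [0.5, -1.4, -0.2]
opening: 0.005
finger_force: 0.0
```

>>> move_arm([
  [2.54, -2.51, -0.78, 0, -0.1, -0.01],
  [2.54, -2.5, -0.81, 0, -0.1, -0.01],
  [2.53, -2.5, -0.84, 0, -0.1, -0.01],
  [2.53, -2.5, -0.86, 0, -0.1, -0.01],
  [2.52, -2.49, -0.89, 0, -0.1, -0.01],
])

```text
t: 1.82
tcp_pos: [508.9, 102.0, 314.1]
ee_rot: [0.012, 0.987, 0.121, -0.104]
contact_force: [0.3, -0.9, 1.3]
opening: 0.004
finger_force: 0.0
```

```bash
cat > st.py <<'E'
from h import *
from station import r
def st():
    o=r.get_obs(); R0=rot(o["ee_rot"])
    print("t",round(o["t"],2),"home-frame tcp",Rh.inv().apply(o["tcp_pos"]-home).round(1),"F home",Rh.inv().apply(o["contact_force"]).round(1),"open",round(o["opening"],3),"ff",o["finger_force"],"world",o["tcp_pos"].round(1))
    print("rot err vs hasp",(R0.inv()*Rhasp).as_rotvec().round(3)); return o
if __name__=="__main__": st()
E
python3 - <<'E'
from st import *
o=st(); plan(o,H([-92,0,66]),Rhasp)
from station import get_image
cv2.imwrite("pics/w1.png",get_image("wrist")[:,:,::-1])
E
```

```text
t 1.82 home-frame tcp [-77.8  -0.5 131.7] F home [-0.2 -0.9  1.2] open 0.004 ff 0.0 world [508.9 102.  314.1]
rot err vs hasp [-0.004  0.    -0.006]
n 2 rotrow [-0.02  0.   -0.03]
[-0.71 -0.01  3.29] [-0.71 -0.02  3.29]
```

View pics/w1.png

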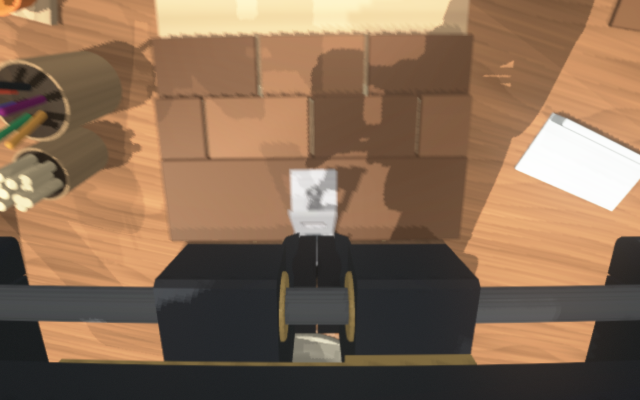

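Run:
```python
import cv2,numpy as np
a=cv2.resize(cv2.imread("pics/side0.png")[180:220,325:375],None,fx=8,fy=8,interpolation=cv2.INTER_CUBIC)
b=cv2.resize(cv2.imread("pics/top0.png")[205:250,265:315],None,fx=7,fy=7,interpolation=cv2.INTER_CUBIC)
m=np.zeros((320,760,3),np.uint8);m[:320,:400]=a;m[:315,400:750]=b;cv2.imwrite("pics/z.png",m)
from h import *
from station import camera_model
T=camera_model("top");S=camera_model("side")
def pr(x,y,z):
    p=H(np.array([x,y,z])); return ((proj(S,p)[0]-[325,180])*8).round(),((proj(T,p)[0]-[265,205])*7+[400,0]).round()
for th in (.7,.9,1.1,1.3):
    print(th,[pr(-112+62*np.cos(th),y,28+62*np.sin(th)) for y in(-14,14)])
print("plate",pr(-78,0,24),"stapletop",pr(-78,0,40),"hinge",pr(-112,-14,28),pr(-112,14,28))
```

```text
0.7 [(array([ 74., 111.]), array([564.,  54.])), (array([ 94., 165.]), array([487.,  73.]))]
0.9 [(array([95., 84.]), array([566.,  67.])), (array([115., 137.]), array([488.,  86.]))]
1.1 [(array([122.,  59.]), array([570.,  87.])), (array([142., 113.]), array([491., 106.]))]
1.3 [(array([153.,  39.]), array([575., 112.])), (array([174.,  92.]), array([495., 132.]))]
plate (array([148., 219.]), array([551., 141.])) stapletop (array([139., 186.]), array([545., 126.])) hinge (array([231., 155.]), array([606., 214.])) (array([253., 208.]), array([531., 233.]))
```

View pics/z.png

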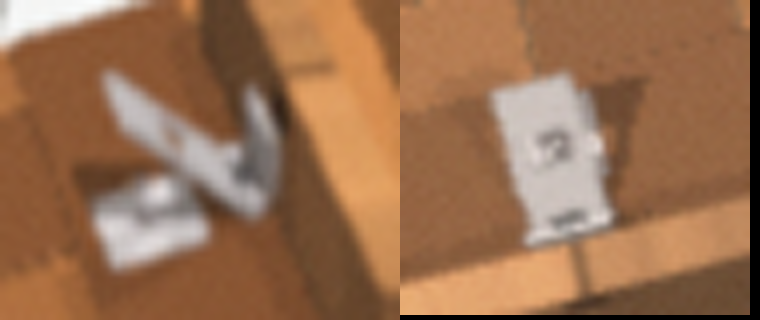

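>>> move_arm([
  [-1.4, 0, 2.0, 0, 0, 0],
  [0, 0, 2.0, 0, 0, 0],
  [0, 0, 1.5, 0, 0, 0],
  [0, 0, 1.0, 0, 0, 0],
  [0, 0, 0, 0, 0, 0],
])

```text
t: 2.28
tcp_pos: [481.1, 93.6, 251.9]
ee_rot: [0.011, 0.987, 0.12, -0.106]
contact_force: [0.4, 0.3, -0.3]
opening: 0.005
finger_force: 0.0
```

>>> move_arm([
  [1.0, 0, 0.4, 0, 0, 0],
  [1.0, 0, 0.5, 0, 0, 0],
  [1.3, 0, 0.6, 0, 0, 0],
  [0.2, 0, 0.8, 0, 0, 0],
  [0, 0, 0.8, 0, 0, 0],
])

```text
t: 2.7
tcp_pos: [509.7, 100.6, 214.9]
ee_rot: [0.012, 0.987, 0.121, -0.104]
contact_force: [0.1, -0.4, 0.4]
opening: 0.006
finger_force: 0.2
```

Run:
```python
from st import *
st()
from station import get_image
cv2.imwrite("pics/s2.png",cv2.resize(get_image("side")[165:235,305:405][:,:,::-1],None,fx=7,fy=7,interpolation=cv2.INTER_CUBIC))
```

```text
t 2.7 home-frame tcp [-56.7  -2.1  34.7] F home [-0.  -0.4  0.4] open 0.006 ff 0.24114783209313373 world [509.7 100.6 214.9]
rot err vs hasp [-0.004 -0.001 -0.007]
```

View pics/s2.png

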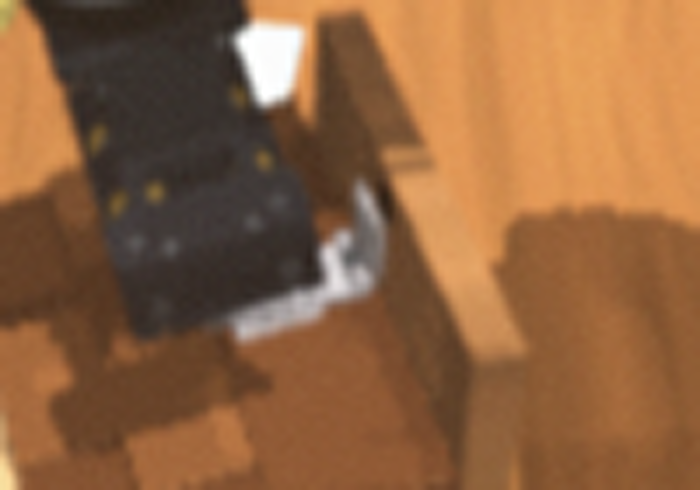

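>>> move_arm([
  [0, 0, 0.4, 0, 0, 0],
  [0, 0, 0.3, 0, 0, 0],
  [0, 0, 0.1, 0, 0, 0],
  [0, 0, 0.1, 0, 0, 0],
  [0, 0, 0, 0, 0, 0],
])

```text
t: 3.17
tcp_pos: [507.1, 100.0, 208.2]
ee_rot: [0.012, 0.987, 0.12, -0.103]
contact_force: [-0.6, 1.1, 5.0]
opening: 0.004
finger_force: 2.4
```

```bash
python3 st.py
```

```text
t 3.17 home-frame tcp [-57.9  -2.   27.7] F home [-1.4  1.2  4.8] open 0.004 ff 2.3631236181427084 world [507.1 100.  208.2]
rot err vs hasp [-0.003 -0.002 -0.007]
```

>>> move_arm([
  [0.05, 0, 0.08, 0, 0, 0],
  [0, 0, 0, 0, 0, 0],
  [0, 0, 0, 0, 0, 0],
  [0, 0, 0, 0, 0, 0],
  [0, 0, 0, 0, 0, 0],
])

```text
t: 3.58
tcp_pos: [507.2, 100.0, 208.0]
ee_rot: [0.012, 0.987, 0.12, -0.103]
contact_force: [-3.9, -0.1, 12.4]
opening: 0.005
finger_force: 5.1
```

>>> move_arm([
  [0, 0, -0.5, 0, 0, 0],
  [0, 0, -2.0, 0, 0, 0],
  [0, 0, -3.0, 0, 0, 0],
  [0, 0, -3.0, 0, 0, 0],
  [0, 0, -3.0, 0, 0, 0],
], hand=1)

```text
t: 4.0
tcp_pos: [530.6, 105.6, 320.5]
ee_rot: [0.012, 0.987, 0.12, -0.104]
contact_force: [-0.7, 0.3, 0.6]
opening: 0.361
finger_force: 0.0
```

Run:
```python
from st import *
o=st()
Rt=R.from_euler("Z",np.pi/2-.12)*R.from_euler("X",np.pi)
plan(o,np.array([545,-320,180]),Rt)
from station import get_image
im=get_image("side")[:,:,::-1]
a=cv2.resize(im[180:220,325:375],None,fx=8,fy=8,interpolation=cv2.INTER_CUBIC);cv2.imwrite("pics/s3.png",a)
```

```text
t 4.0 home-frame tcp [-57.7  -2.3 142.5] F home [-0.7  0.5  0.5] open 0.361 ff 0.0 world [530.6 105.6 320.5]
rot err vs hasp [-0.004 -0.001 -0.007]
n 12 rotrow [-0.1   0.14 -0.96]
[-0.48  3.47  1.29] [-0.84  3.39  1.32] [-1.2   3.28  1.34] [-1.54  3.13  1.35] [-1.86  2.94  1.36] [-2.17  2.72  1.36] [-2.45  2.48  1.35] [-2.71  2.2   1.34] [-2.93  1.91  1.32] [-3.13  1.59  1.29] [-3.29  1.25  1.25] [-3.42  0.9   1.22]
```

View pics/s3.png

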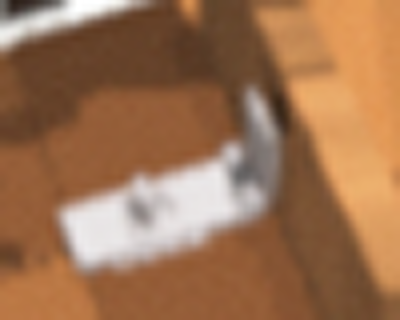

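>>> move_arm([
  [-0.48, 3.47, 1.29, -0.1, 0.14, -0.96],
  [-0.84, 3.39, 1.32, -0.1, 0.14, -0.96],
  [-1.2, 3.28, 1.34, -0.1, 0.14, -0.96],
  [-1.54, 3.13, 1.35, -0.1, 0.14, -0.96],
  [-1.86, 2.94, 1.36, -0.1, 0.14, -0.96],
], hand=1)

```text
t: 4.47
tcp_pos: [536.3, -73.3, 259.8]
ee_rot: [0.007, 0.928, 0.368, -0.064]
contact_force: [0.8, 0.4, 0.7]
opening: 0.779
finger_force: 0.0
```

>>> move_arm([
  [-2.17, 2.72, 1.36, -0.1, 0.14, -0.96],
  [-2.45, 2.48, 1.35, -0.1, 0.14, -0.96],
  [-2.71, 2.2, 1.34, -0.1, 0.14, -0.96],
  [-2.93, 1.91, 1.32, -0.1, 0.14, -0.96],
  [-3.13, 1.59, 1.29, -0.1, 0.14, -0.96],
])

```text
t: 4.88
tcp_pos: [542.4, -250.8, 201.2]
ee_rot: [0.002, 0.809, 0.588, -0.02]
contact_force: [0.8, 0.9, -0.3]
opening: 0.998
finger_force: 0.0
```

>>> move_arm([
  [-3.29, 1.25, 1.25, -0.1, 0.14, -0.96],
  [-3.42, 0.9, 1.22, -0.1, 0.14, -0.96],
  [0, 0, 0, 0, 0, 0],
])

```text
t: 5.13
tcp_pos: [543.0, -325.5, 175.2]
ee_rot: [-0.002, 0.747, 0.665, -0.003]
contact_force: [-0.8, 0.4, 0.4]
opening: 1.0
finger_force: 0.0
```

Run:
```python
from st import *
from station import get_image,camera_model
o=st(); W=camera_model("wrist"); im=get_image("wrist")[:,:,::-1].copy(); cv2.imwrite("pics/w3.png",im)
hsv=cv2.cvtColor(im,cv2.COLOR_BGR2HSV)
m=((hsv[...,1]<60)&(hsv[...,2]>130)).astype(np.uint8)
c=max(cv2.findContours(m,0,2)[0],key=cv2.contourArea); q=cv2.approxPolyDP(c,4,True)[:,0]; print(cv2.contourArea(c))
for p in q: print(p,onz(W,p,3).round(1),onz(W,p,30).round(1))
```

```text
t 5.13 home-frame tcp [-119.9 -423.1  -19.4] F home [-0.8  0.6  0.2] open 1.0 ff 0.0 world [ 543.  -325.5  175.2]
rot err vs hasp [ 0.121 -0.178  1.2  ]
18849.5
[337  19] [ 574.6 -191.3    3. ] [ 572.6 -197.1   30. ]
[326  26] [ 564.8 -195.7    3. ] [ 563.7 -201.1   30. ]
[240  25] [ 492.4 -186.1    3. ] [ 497.5 -192.4   30. ]
[246 224] [ 468.1 -362.9    3. ] [ 475.2 -354.1   30. ]
[321 226] [ 540.5 -373.2    3. ] [ 541.4 -363.5   30. ]
[323 236] [ 541.2 -383.7    3. ] [ 542.1 -373.1   30. ]
[332 235] [ 550.1 -383.7    3. ] [ 550.3 -373.1   30. ]
```

View pics/w3.png

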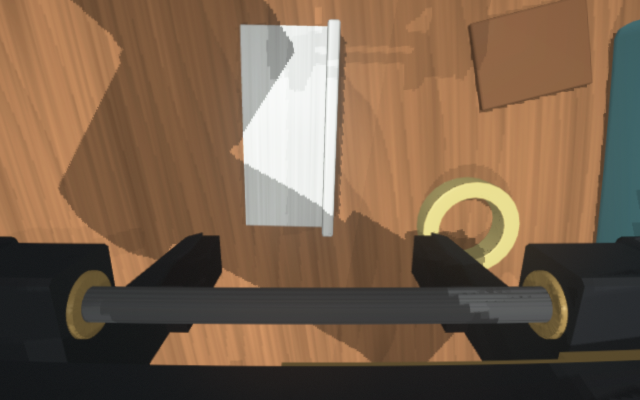

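Run:
```python
from st import *
o=r.get_obs()
Rt=R.from_euler("Z",np.pi/2-.131)*R.from_euler("X",np.pi)
plan(o,np.array([557.5,-284.7,60]),Rt,5)
```

```text
n 5 rotrow [-0.01  0.    0.02]
[0.79 0.2  2.32] [0.79 0.19 2.33] [0.79 0.19 2.33] [0.79 0.18 2.33] [0.79 0.18 2.33]
```

>>> move_arm([
  [0.79, 0.2, 2.32, -0.01, 0, 0.02],
  [0.79, 0.19, 2.33, -0.01, 0, 0.02],
  [0.79, 0.19, 2.33, -0.01, 0, 0.02],
  [0.79, 0.18, 2.33, -0.01, 0, 0.02],
  [0.79, 0.18, 2.33, -0.01, 0, 0.02],
])

```text
t: 5.6
tcp_pos: [559.1, -280.9, 61.3]
ee_rot: [0.001, 0.751, 0.661, -0.001]
contact_force: [0.8, 0.2, 1.0]
opening: 1.003
finger_force: 0.0
```

>>> move_arm([
  [0, 0, 2.0, 0, 0, 0],
  [0, 0, 2.0, 0, 0, 0],
  [0, 0, 1.0, 0, 0, 0],
  [0, 0, 0, 0, 0, 0],
  [0, 0, 0, 0, 0, 0],
])

```text
t: 6.02
tcp_pos: [559.0, -282.2, 12.4]
ee_rot: [0.001, 0.751, 0.661, -0.001]
contact_force: [0.1, -0.7, 0.5]
opening: 1.0
finger_force: 0.0
```

Run:
```python
from st import *
o=st()
Rt=R.from_euler("Z",np.pi/2-.131)*R.from_euler("X",np.pi)
plan(o,np.array([557.5,-284.7,5]),Rt,1)
```

```text
t 6.02 home-frame tcp [ -60.4 -385.1 -173.1] F home [-0.2 -0.7  0.5] open 1.0 ff 0.0 world [ 559.  -282.2   12.4]
rot err vs hasp [ 0.127 -0.182  1.188]
n 1 rotrow [0.   0.03 0.03]
[-0.27 -0.12  0.74]
```

>>> move_arm([
  [-0.27, -0.12, 0.4, 0, 0, 0],
  [0, 0, 0.3, 0, 0, 0],
  [0, 0, 0, 0, 0, 0],
])

```text
t: 6.27
tcp_pos: [557.1, -285.2, 4.8]
ee_rot: [0.001, 0.751, 0.66, -0.001]
contact_force: [0.3, 0.5, 0.2]
opening: 1.001
finger_force: 0.0
```

>>> move_arm([
  [0, 0, 0, 0, 0, 0],
  [0, 0, 0, 0, 0, 0],
  [0, 0, 0, 0, 0, 0],
  [0, 0, 0, 0, 0, 0],
  [0, 0, 0, 0, 0, 0],
], hand=-1)

```text
t: 6.68
tcp_pos: [557.2, -285.0, 4.8]
ee_rot: [0.001, 0.751, 0.661, -0.001]
contact_force: [0.1, -0.8, -0.0]
opening: 0.645
finger_force: 0.0
```

>>> move_arm([
  [0, 0, 0, 0, 0, 0],
  [0, 0, 0, 0, 0, 0],
  [0, 0, 0, 0, 0, 0],
  [0, 0, 0, 0, 0, 0],
  [0, 0, 0, 0, 0, 0],
])

```text
t: 7.1
tcp_pos: [557.1, -285.0, 4.6]
ee_rot: [0.001, 0.751, 0.661, -0.001]
contact_force: [-0.4, -0.8, 0.7]
opening: 0.268
finger_force: 0.0
```

>>> move_arm([
  [0, 0, 0, 0, 0, 0],
  [0, 0, 0, 0, 0, 0],
  [0, 0, 0, 0, 0, 0],
  [0, 0, 0, 0, 0, 0],
  [0, 0, 0, 0, 0, 0],
])

```text
t: 7.52
tcp_pos: [557.2, -285.0, 4.6]
ee_rot: [0.001, 0.751, 0.661, -0.001]
contact_force: [0.2, -0.2, -0.7]
opening: 0.111
finger_force: 30.0
```

```bash
python3 st.py
```

```text
t 7.52 home-frame tcp [ -61.2 -387.4 -181.2] F home [ 0.3 -0.2 -0.7] open 0.111 ff 29.996097860857844 world [ 557.2 -285.     4.6]
rot err vs hasp [ 0.127 -0.182  1.188]
```

```bash
cat >> h.py <<'E'
Rp=Rh*R.from_euler("Z",np.pi/2)*R.from_euler("X",np.pi)
E
python3 - <<'E'
from st import *
o=st()
o["tcp_pos"]=o["tcp_pos"]+[0,0,150]
plan(o,H([131,0,70]),Rp,15)
E
```

```text
t 7.52 home-frame tcp [ -61.2 -387.4 -181.2] F home [ 0.3 -0.2 -0.7] open 0.111 ff 29.996097860857844 world [ 557.2 -285.     4.6]
rot err vs hasp [ 0.127 -0.182  1.188]
n 15 rotrow [ 0.13 -0.02 -0.24]
[ 2.99  0.54 -0.38] [ 2.97  0.61 -0.4 ] [ 2.96  0.68 -0.41] [ 2.94  0.74 -0.43] [ 2.92  0.81 -0.45] [ 2.9   0.88 -0.46] [ 2.87  0.94 -0.48] [ 2.85  1.01 -0.5 ] [ 2.82  1.07 -0.53] [ 2.79  1.14 -0.55] [ 2.76  1.2  -0.57] [ 2.73  1.26 -0.59] [ 2.69  1.32 -0.62] [ 2.66  1.38 -0.64] [ 2.62  1.43 -0.67]
```

>>> move_arm([
  [0, 0, -1, 0, 0, 0],
  [0, 0, -3.5, 0, 0, 0],
  [0, 0, -3.5, 0, 0, 0],
  [0, 0, -3.5, 0, 0, 0],
  [0, 0, -3.5, 0, 0, 0],
])

```text
t: 7.93
tcp_pos: [556.9, -284.3, 157.0]
ee_rot: [0.001, 0.751, 0.661, -0.001]
contact_force: [0.1, -0.3, -1.9]
opening: 0.11
finger_force: 30.0
```

>>> move_arm([
  [2.99, 0.54, -0.98, 0.13, -0.02, -0.24],
  [2.97, 0.61, -1.0, 0.13, -0.02, -0.24],
  [2.96, 0.68, -1.01, 0.13, -0.02, -0.24],
  [2.94, 0.74, -1.03, 0.13, -0.02, -0.24],
  [2.92, 0.81, -1.05, 0.13, -0.02, -0.24],
])

```text
t: 8.35
tcp_pos: [603.8, -138.0, 204.7]
ee_rot: [-0.021, 0.707, 0.706, -0.028]
contact_force: [0.6, -0.2, -1.8]
opening: 0.111
finger_force: 30.0
```

>>> move_arm([
  [2.9, 0.88, -0.46, 0.13, -0.02, -0.24],
  [2.87, 0.94, -0.48, 0.13, -0.02, -0.24],
  [2.85, 1.01, -0.5, 0.13, -0.02, -0.24],
  [2.82, 1.07, -0.53, 0.13, -0.02, -0.24],
  [2.79, 1.14, -0.55, 0.13, -0.02, -0.24],
])

```text
t: 8.77
tcp_pos: [649.4, 7.0, 223.2]
ee_rot: [-0.043, 0.66, 0.748, -0.054]
contact_force: [-0.5, -0.0, -1.2]
opening: 0.107
finger_force: 30.0
```

>>> move_arm([
  [2.76, 1.2, -0.57, 0.13, -0.02, -0.24],
  [2.73, 1.26, -0.59, 0.13, -0.02, -0.24],
  [2.69, 1.32, -0.62, 0.13, -0.02, -0.24],
  [2.66, 1.38, -0.64, 0.13, -0.02, -0.24],
  [2.62, 1.43, -0.67, 0.13, -0.02, -0.24],
])

```text
t: 9.18
tcp_pos: [694.8, 151.9, 242.6]
ee_rot: [-0.065, 0.609, 0.786, -0.08]
contact_force: [1.9, -0.5, -0.5]
opening: 0.112
finger_force: 30.0
```

Run:
```python
from st import *
o=st(); print((rot(o["ee_rot"]).inv()*Rp).as_rotvec())
plan(o,H([131,0,25]),Rp,5)
```

```text
t 9.18 home-frame tcp [125.4   1.8 101.8] F home [ 1.8 -1.  -0.1] open 0.112 ff 29.993331623263657 world [694.8 151.9 242.6]
rot err vs hasp [-1.000e-03 -6.000e-03  1.573e+00]
[ 0.00320434 -0.00446305  0.00222079]
n 5 rotrow [ 0.01 -0.01  0.  ]
[-0.04  0.11  1.54] [-0.04  0.11  1.54] [-0.04  0.11  1.54] [-0.04  0.11  1.54] [-0.04  0.11  1.54]
```

>>> move_arm([
  [-0.04, 0.11, 1.54, 0.01, -0.01, 0],
  [-0.04, 0.11, 1.54, 0.01, -0.01, 0],
  [-0.04, 0.11, 1.54, 0.01, -0.01, 0],
  [-0.04, 0.11, 1.54, 0.01, -0.01, 0],
  [-0.04, 0.11, 1.54, 0.01, -0.01, 0],
])

```text
t: 9.6
tcp_pos: [685.0, 146.0, 164.7]
ee_rot: [-0.065, 0.61, 0.786, -0.084]
contact_force: [0.3, 0.1, -0.6]
opening: 0.109
finger_force: 30.0
```

>>> move_arm([
  [0, 0, 0, 0, 0, 0],
  [0, 0, 0, 0, 0, 0],
])

```text
t: 9.77
tcp_pos: [685.1, 146.0, 165.3]
ee_rot: [-0.065, 0.61, 0.786, -0.084]
contact_force: [0.1, -0.0, -0.8]
opening: 0.113
finger_force: 30.0
```

Run:
```python
from st import *
from station import get_image,camera_model
o=st(); print((rot(o["ee_rot"]).inv()*Rp).as_rotvec())
a=get_image("top")[:,:,::-1][140:240,225:345]; b=get_image("side")[:,:,::-1][160:280,265:385]
cv2.imwrite("pics/st.png",np.hstack([cv2.resize(np.vstack([a,np.zeros((20,120,3),np.uint8)]),None,fx=3.3,fy=3.3,interpolation=2),cv2.resize(b,None,fx=3.3,fy=3.3,interpolation=2)]))
```

```text
t 9.77 home-frame tcp [130.8  -1.5  24. ] F home [ 0.3 -0.1 -0.8] open 0.113 ff 29.99413318466395 world [685.1 146.  165.3]
rot err vs hasp [-0.002  0.002  1.572]
[-0.00266927  0.00030569  0.00086148]
```

View pics/st.png

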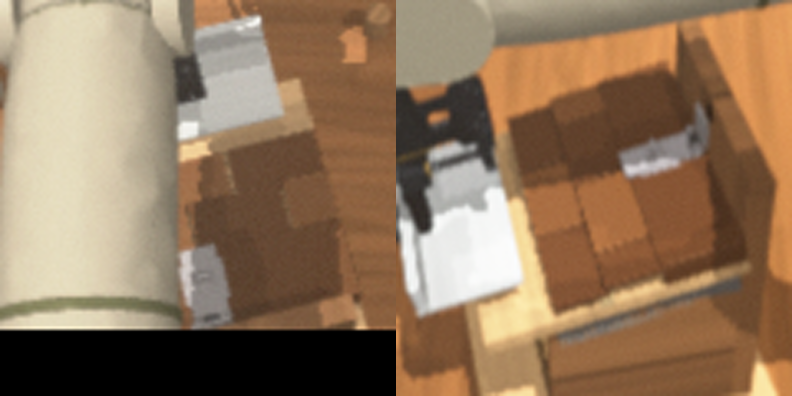

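Run:
```python
from st import *
from station import camera_model
T=camera_model("top");S=camera_model("side")
for z in (19.4+1.5,):
  print("side L pred",proj(S,H([51.8,88.5,z])),"seen",(522-396)/3.3+265,285/3.3+160)
  print("top R pred",proj(T,H([51.8,-91.5,z])),"seen",283/3.3+225,118/3.3+140, "rib outer R", proj(T,H([135.8,-91.5,z+27])),"seen",260/3.3+225,16/3.3+140)
# scale px per mm
print(proj(T,H([61.8,-91.5,20]))-proj(T,H([51.8,-91.5,20])),proj(S,H([61.8,88.5,20]))-proj(S,H([51.8,88.5,20])),proj(S,H([51.8,88.5,30]))-proj(S,H([51.8,88.5,20])))
```

```text
side L pred [[303.1053825  246.38430406]] seen 303.1818181818182 246.36363636363637
top R pred [[309.91006996 174.12816595]] seen 310.75757575757575 175.75757575757575 rib outer R [[302.20497563 143.50127374]] seen 303.7878787878788 144.84848484848484
[[-0.82584471 -3.11330497]] [[-3.7842935   1.18040495]] [[-1.01395825 -2.50684049]]
```

>>> move_arm([
  [0.1, 0, 0.6, 0, 0, 0],
  [0, 0, 0.5, 0, 0, 0],
  [0, 0, 0.3, 0, 0, 0],
  [0, 0, 0.2, 0, 0, 0],
  [0, 0, 0, 0, 0, 0],
])

```text
t: 10.28
tcp_pos: [681.5, 146.1, 148.8]
ee_rot: [-0.065, 0.61, 0.786, -0.084]
contact_force: [-0.3, -0.2, -0.4]
opening: 0.111
finger_force: 30.0
```

```bash
python3 st.py
```

```text
t 10.28 home-frame tcp [130.9  -0.5   7.1] F home [-0.3 -0.1 -0.5] open 0.111 ff 29.99425511341542 world [681.5 146.1 148.8]
rot err vs hasp [-0.002  0.002  1.572]
```

>>> move_arm([
  [0, 0, 0.1, 0, 0, 0],
  [0, 0, 0.1, 0, 0, 0],
  [0, 0, 0, 0, 0, 0],
])

```text
t: 10.53
tcp_pos: [681.4, 146.0, 147.3]
ee_rot: [-0.065, 0.61, 0.786, -0.084]
contact_force: [0.2, -0.3, -1.5]
opening: 0.106
finger_force: 30.0
```

```bash
python3 st.py
```

```text
t 10.53 home-frame tcp [131.1  -0.5   5.6] F home [ 0.5 -0.4 -1.4] open 0.106 ff 29.994196901097894 world [681.4 146.  147.3]
rot err vs hasp [-1.000e-03  2.000e-03  1.572e+00]
```

>>> move_arm([
  [0, 0, 0.06, 0, 0, 0],
  [0, 0, 0.06, 0, 0, 0],
  [0, 0, 0, 0, 0, 0],
])

```text
t: 10.78
tcp_pos: [681.3, 146.0, 146.7]
ee_rot: [-0.064, 0.61, 0.786, -0.083]
contact_force: [1.0, -0.4, 1.6]
opening: 0.106
finger_force: 30.0
```

```bash
python3 st.py
```

```text
t 10.78 home-frame tcp [131.1  -0.5   5. ] F home [ 0.5 -0.6  1.8] open 0.106 ff 29.994864366017282 world [681.3 146.  146.7]
rot err vs hasp [-0.000e+00  1.000e-03  1.572e+00]
```

>>> move_arm([
  [0, -0.3, -0.05, 0, 0, 0],
  [0, -0.4, 0, 0, 0, 0],
  [0, -0.5, 0, 0, 0, 0],
  [0, -0.5, 0, 0, 0, 0],
  [0, 0, 0, 0, 0, 0],
])

```text
t: 11.2
tcp_pos: [664.3, 141.7, 150.8]
ee_rot: [-0.065, 0.61, 0.786, -0.084]
contact_force: [-0.5, 0.1, -0.5]
opening: 0.108
finger_force: 30.0
```

```bash
python3 st.py
```

```text
t 11.2 home-frame tcp [113.1  -0.5   5.4] F home [-0.3  0.3 -0.6] open 0.108 ff 29.993225885555148 world [664.3 141.7 150.8]
rot err vs hasp [-1.000e-03  2.000e-03  1.572e+00]
```

Edge at about x=34. Slide on in, keeping light.

>>> move_arm([
  [0, -0.3, 0.02, 0, 0, 0],
  [0, -0.4, 0, 0, 0, 0],
  [0, -0.4, 0, 0, 0, 0],
  [0, -0.4, 0, 0, 0, 0],
  [0, 0, 0, 0, 0, 0],
])

```text
t: 11.62
tcp_pos: [650.2, 138.0, 153.6]
ee_rot: [-0.065, 0.61, 0.786, -0.084]
contact_force: [-1.4, -0.3, 3.8]
opening: 0.108
finger_force: 30.0
```

```bash
python3 st.py
```

```text
t 11.62 home-frame tcp [98.3 -0.6  5.1] F home [-2.2  0.   3.4] open 0.108 ff 29.994261455722153 world [650.2 138.  153.6]
rot err vs hasp [-1.000e-03  2.000e-03  1.572e+00]
```

>>> move_arm([
  [0, -0.3, -0.03, 0, 0, 0],
  [0, -0.4, 0, 0, 0, 0],
  [0, -0.4, 0, 0, 0, 0],
  [0, -0.2, 0, 0, 0, 0],
  [0, 0, 0, 0, 0, 0],
])

```text
t: 12.03
tcp_pos: [638.1, 134.9, 156.3]
ee_rot: [-0.065, 0.61, 0.786, -0.084]
contact_force: [-0.6, 0.2, 2.8]
opening: 0.109
finger_force: 30.0
```

```bash
python3 st.py
```

```text
t 12.03 home-frame tcp [85.5 -0.5  5.1] F home [-1.1  0.3  2.6] open 0.109 ff 29.9926130566746 world [638.1 134.9 156.3]
rot err vs hasp [-0.002  0.002  1.572]
```

>>> move_arm([
  [0, -0.2, 0, 0, 0, 0],
  [0, -0.15, 0, 0, 0, 0],
  [0, -0.1, 0, 0, 0, 0],
  [0, 0, 0, 0, 0, 0],
])

```text
t: 12.37
tcp_pos: [634.2, 133.9, 157.2]
ee_rot: [-0.065, 0.61, 0.786, -0.084]
contact_force: [0.3, -0.9, 1.8]
opening: 0.108
finger_force: 30.0
```

```bash
python3 st.py
```

```text
t 12.37 home-frame tcp [81.3 -0.5  5.1] F home [-0.4 -1.   1.8] open 0.108 ff 29.99712493736297 world [634.2 133.9 157.2]
rot err vs hasp [-1.000e-03  2.000e-03  1.572e+00]
```

>>> move_arm([
  [0, -0.1, 0, 0, 0, 0],
  [0, -0.1, 0, 0, 0, 0],
  [0, 0, 0, 0, 0, 0],
])

```text
t: 12.62
tcp_pos: [633.5, 133.8, 157.6]
ee_rot: [-0.063, 0.61, 0.786, -0.082]
contact_force: [7.8, 1.9, -1.7]
opening: 0.107
finger_force: 30.0
```

```bash
python3 st.py
```

```text
t 12.62 home-frame tcp [80.6 -0.5  5.4] F home [ 8.2 -0.1  0.1] open 0.107 ff 30.0172761362046 world [633.5 133.8 157.6]
rot err vs hasp [ 2.000e-03 -1.000e-03  1.572e+00]
```

>>> move_arm([
  [0, 0.05, 0.05, 0, 0, 0],
  [0, 0, 0.1, 0, 0, 0],
  [0, 0, 0, 0, 0, 0],
  [0, 0, 0, 0, 0, 0],
])

```text
t: 12.95
tcp_pos: [633.5, 133.8, 157.3]
ee_rot: [-0.063, 0.61, 0.786, -0.082]
contact_force: [4.3, 1.5, 5.9]
opening: 0.109
finger_force: 30.0
```

```bash
python3 st.py
```

```text
t 12.95 home-frame tcp [80.6 -0.5  5.1] F home [3.2 0.4 6.7] open 0.109 ff 30.02027423121035 world [633.5 133.8 157.3]
rot err vs hasp [ 2.000e-03 -1.000e-03  1.572e+00]
```

>>> move_arm([
  [0, 0, 0.1, 0, 0, 0],
  [0, 0, 0, 0, 0, 0],
  [0, 0, 0, 0, 0, 0],
  [0, 0, 0, 0, 0, 0],
  [0, 0, 0, 0, 0, 0],
])

```text
t: 13.37
tcp_pos: [633.5, 133.8, 157.3]
ee_rot: [-0.063, 0.61, 0.786, -0.082]
contact_force: [4.5, 2.5, 10.5]
opening: 0.109
finger_force: 30.0
```

```bash
python3 st.py
```

```text
t 13.37 home-frame tcp [80.7 -0.5  5.1] F home [ 2.7  1.3 11.3] open 0.109 ff 30.02850427525118 world [633.5 133.8 157.3]
rot err vs hasp [ 0.003 -0.002  1.572]
```

```bash
python3 -c "
from station import r
print(r.hand_in())"
```

```text
the job is handed in; nothing more can be done
None
```

The job is handed in, with no verdict returned: the hasp is folded flat over its staple, and the flashing sits square under the lowest shingles against the fillet, held down with about 11 N; I had no picture left to check the final fit, so that rests on the arm's position and force readings.

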